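# Fasten the picnic box

### The job

Fasten the green picnic box: swing the steel hasp on its top over until it lies flat on the lid with the staple standing up through its slot. Leave the hasp of the wooden box standing open.

Things in the scene. Friction and masses are not known exactly. Their poses are not given: they have to be found in the camera images.
- green_box_hinge (a point): Middle of the hasp's hinge axis on the green box: a heavy closed box 240 mm long, 170 mm wide, flat top (two lid flaps) 112 mm above the table. The point is 117 mm above the table, on the box's long centre line, 45 mm from its middle. x: level along the box, away from the staple; y: the level hinge axis; z: up. The closed hasp lies level from here along -x, its upper face 7 mm above the box's top.
- green_box_staple (a point): Top of the green box's staple: a dark steel wire loop 21 mm long (along the box), 5 mm wide, standing 21.5 mm high on the box's top, 60 mm from the hinge axis along the hinge's -x. Same axes as the hinge point.
- green_hasp (a joint): Angle (rad) of the green box's hasp, a steel plate 4 x 36 mm reaching 117 mm from its hinge axis; slot 28 x 12 mm centred 61 mm from the axis, solid plate at 0-47 and 75-117 mm. 0 = closed, level, loop through the slot; pi/2 = upright; starts at 1.65 to 2.0, leaning away from the staple; stops at 0 and 2.6. Stiff hinge: stays at any angle where left, moves with about 1 N at its end.
- wood_hasp (a joint): Angle (rad) of the like hasp on the second box, which is pale natural wood and otherwise the same; same meaning. It also starts at 1.65 to 2.0 and must be left standing open.

How it is judged:
By the outcome, as a careful person would: the job done as asked, in the order asked, and still so for the second after the job is handed in, with the robot touching nothing.
It also fails if it takes over 35 s, if anything falls off the work surface, if the arm or the gripper's body presses on something with over 40 N, if the wrist force passes 120 N, or if a joint passes its speed limit or range.

### The arm

A 6-joint arm with a two-finger parallel gripper is mounted at the origin on a cart in front of the work surface, level with it; the furniture and walls round the work are solid. World frame = base frame: x ahead of the robot, y to its left, z up, the work surface at z = 0. Lengths are in m, angles in rad, forces in N, time in s.
With the tool pointing down it reaches from about 0.35 to 0.975 m from the base axis. Payload 4.9 kg.
Tool frame: the origin (TCP) lies at the very end of the fingers, on their centre line; the grasp point (between the pads) lies 19 mm behind it; z points along the fingers, y is the line along which they close (so a half turn about z gives the same grasp; the last joint's range is limited). The gripper opens to 85 mm and grips with 20 to 120 N. Pads are 22 mm wide; open, the fingers measure 114 mm over their backs; the gripper's body (76 mm by 85 mm) begins 54 mm behind the grasp point. The pads swing forward as they close: fully open they stand 13 mm farther back than shut.
Start: joints at [1.101, 0.053, 1.613, -0, 1.476, -0.119], TCP at [0.215, 0.587, 0.231] pointing down, gripper open.
Joint ranges: [-3.01, 3.01], [-1.01, 2.22], [0.06, 2.58], [-1.02, 4.17], [0.09, 2.62], [-3.14, 3.14]. Speed limits (rad/s): [2.57, 2.57, 3.14, 3.14, 3.14, 3.14].

### API

Orientations are given as a rotation vector (axis times angle).
In Python, from station import get_obs, get_image, finish_job gives the robot as it stands. The module is installed in compiled form; this text tells all that it offers.
- The arm moves only by the tool carry_out, never from a script. Its argument "rows" is a list of rows, each a list of 7 numbers: the turn, a rotation vector about the tool's x, y, z as a fraction of full scale, then the shift along the tool's x, y, z as a fraction of full scale, then the closure, from -1 (fully open) to 1 (shut). A call has 1 to 5 rows; each row is the pose to reach, as a shift and turn from the pose commanded when the call began, along the tool's axes at that moment, turning the shorter way round; what a row does not reach only later rows make up. Full scale, the value 1, is 300 mm for a shift and pi rad for a turn. A row lasts 1/10 s, in which the tool goes at most 50 mm and 8.59 degrees, less where a joint would pass 70% of its speed; a pose out of reach is approached as far as the arm can. A call with a number of a shift or a turn outside -1 to 1 is refused whole. A call with a gripper value outside its range is refused whole. The fingers move at their own pace and stop on an object; "force" is the grip in N (left out, the last holds). Time passes only in rows, so rows that repeat a pose let the fingers close. It gives the time, the measured TCP pose, the force, the opening and the grip force at its end, in the units of the state.
- get_obs(): the state, without advancing time (a new reading comes with each control period).
- get_image(name): name is "scene" or "top"; returns a dict with "img" (420x560x3 uint8, blue, green, red), "mtx" (3x3 intrinsics, pixels), "D" ([k1, k2, p1, p2, k3] as OpenCV has them; the pictures are not rectified), "R" (3x3) and "t" (3): a world point X has camera coordinates R X + t. Camera axes: x right, y down, z forward; pixel columns grow to the right and rows downward; lengths in m; the calibration is good to about 2 mm. A picture is of the moment at which its call begins. There is no depth.
- finish_job(): hands the job in; it is judged then, once.
The state is a dict: "t": time; "q": joint angles; "dq": joint speeds; "effort": joint torques, N m; "tool_pos": TCP position; "tool_rot": TCP orientation; "contact_force": force on the tool from outside, world axes, zero at the start; "wrist_torque": the same for the moment, N m; "opening": finger opening in m; "grip_force": force on a finger pad.
Only numpy, scipy, OpenCV 4.12 (cv2) and the standard library are available. Lean on these libraries where they do the work, as an engineer would, in place of code of your own. Each camera call takes 0.05 s, during which the arm holds its last target. There are 200 camera calls.

## Working session

There is one attempt and no reset: what is moved stays moved. The work goes in short steps, Python scripts to look and compute and a tool call to move; the robot and the scene stay as the last step left them, time stands still between calls to the robot, and variables do not carry over. Pictures are saved under pics/ and viewed, at most 10 in all, crops included, and the job is handed in when it is done.

Besides the shell and the picture viewer there is one more tool, called after "Request:" as name(argument=value, ...) on one line, values as JSON. carry_out: Moves the arm, as the interface text tells. Shift numbers are shares of 300 mm and turn numbers shares of pi rad, none past 1 either way. Its arguments: {"type":"object","properties":{"rows":{"type":"array"},"force":{"type":"number"}},"required":["rows"]}

```bash
mkdir -p pics
cat > h.py <<'E'
import numpy as np,cv2
from station import *
def ray(im,uv):
    p=cv2.undistortPoints(np.array([[uv]],float),im["mtx"],im["D"])[0,0]
    R=np.array(im["R"]);t=np.array(im["t"]).ravel()
    return -R.T@t, R.T@np.array([p[0],p[1],1])
def plane(im,uv,z):
    c,d=ray(im,uv); return c+d*(z-c[2])/d[2]
def proj(im,X):
    return cv2.projectPoints(np.array(X,float).reshape(-1,1,3),cv2.Rodrigues(np.array(im["R"]))[0],np.array(im["t"]).reshape(3),im["mtx"],im["D"])[0][:,0]
E
python3 - <<'E'
from h import *
import pickle
for n in("scene","top"):
    im=get_image(n);pickle.dump(im,open(n+".pkl","wb"));cv2.imwrite(f"pics/{n}0.png",im["img"]);print(n,-np.array(im["R"]).T@np.array(im["t"]).ravel(),im["R"])
o=get_obs();print(o["t"],o["tool_pos"],o["tool_rot"],o["opening"])
E
```

```text
scene [-0.15874104 -0.63050081  0.56875643] [[ 0.67694551 -0.73569248  0.02239082]
 [-0.28106233 -0.28649507 -0.91592824]
 [ 0.68025638  0.6137403  -0.40071699]]
top [ 0.40489203 -0.02373736  1.05010932] [[ 4.46590558e-03 -9.99514880e-01 -3.08230430e-02]
 [-9.89698669e-01 -7.08802022e-06 -1.43166144e-01]
 [ 1.43096473e-01  3.11448911e-02 -9.89218578e-01]]
0.1 [0.21451455 0.58640854 0.23015245] [-5.48129585e-01 -3.09283813e+00  2.91121956e-03] 0.08550477965980689
```

View pics/scene0.png

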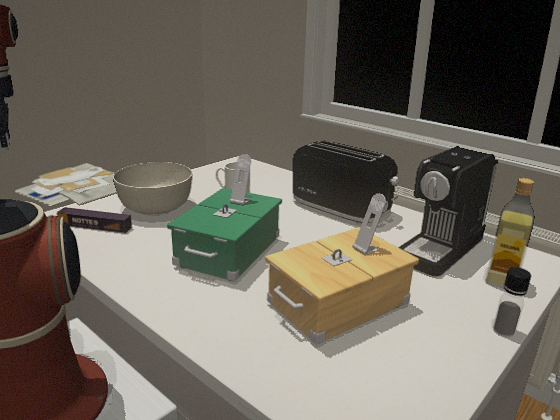

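View pics/top0.png

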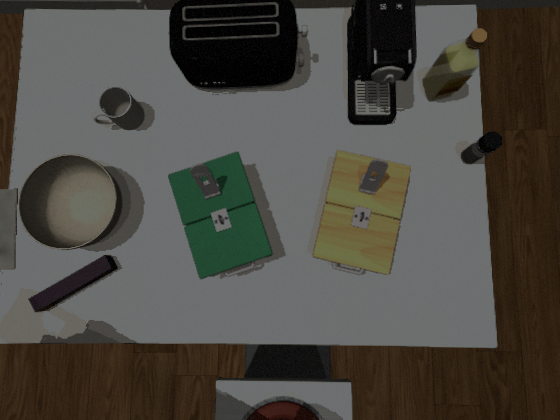

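The scene view shows the green box (top face about (175-280, 190-250), hasp upright at (241,180)) and the wood box. In the top view the green top has corners near (169,175), (242,154), (271,259) and (198,276), with the staple at (221,219) and the hasp at (205,180).

Run:
```python
from h import *
import pickle
im=pickle.load(open("top.pkl","rb"));s=pickle.load(open("scene.pkl","rb"))
h=cv2.cvtColor(im["img"],cv2.COLOR_BGR2HSV)
m=cv2.inRange(h,(60,100,30),(95,255,255));m=cv2.morphologyEx(m,cv2.MORPH_CLOSE,np.ones((25,25)))
c=max(cv2.findContours(m,0,2)[0],key=cv2.contourArea)[:,0]
P=np.array([plane(im,p,.112)[:2] for p in c.astype(float)],np.float32)
r=cv2.minAreaRect(P*1000);print(r);print(cv2.boxPoints(r))
q=cv2.approxPolyDP(c,6,True)[:,0];print(q.tolist());print(np.array([plane(im,p,.112) for p in q.astype(float)]).round(4))
print("staple",plane(im,(221,219),.12),plane(s,(225,210),.12))
big=cv2.resize(im["img"][140:290,155:285],None,fx=4.5,fy=4,interpolation=3)
big=cv2.resize(im["img"][140:290,155:285],None,fx=4,fy=4,interpolation=3)
b2=cv2.resize(s["img"][145:285,165:295],None,fx=4,fy=4,interpolation=3)
cv2.imwrite("pics/crop.png",cv2.resize(np.hstack([big[:560],b2]),None,fx=.75,fy=.75)*1)
```

```text
((530.373779296875, 141.7369384765625), (246.06173706054688, 167.48287963867188), 19.21465492248535)
[[386.6367   180.32286 ]
 [441.75668   22.170082]
 [674.11084  103.15102 ]
 [618.99084  261.3038  ]]
[[237, 152], [169, 175], [200, 277], [271, 253]]
[[0.6725 0.1045 0.112 ]
 [0.619  0.2584 0.112 ]
 [0.3902 0.1804 0.112 ]
 [0.4429 0.025  0.112 ]]
staple [0.51729583 0.13614658 0.12      ] [0.51374715 0.1318383  0.12      ]
```

View pics/crop.png

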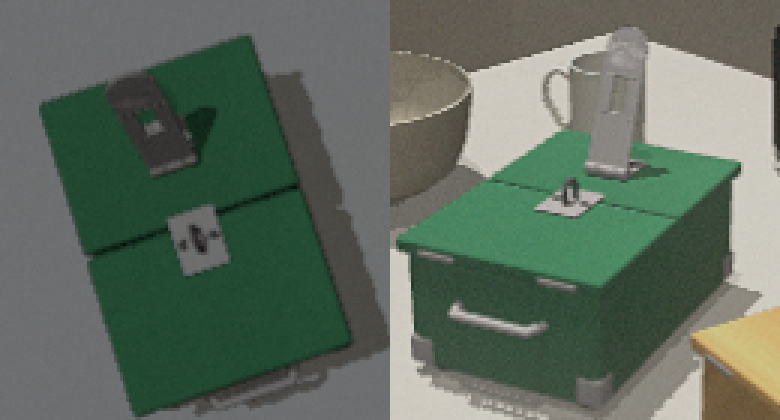

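The crop shows the hasp hinged at the +x half of the green box and leaning away from the staple, which stands at about (0.516, 0.137). The box axis is at yaw 19° and its middle at (0.530, 0.142), so the hinge is at about (0.572, 0.157). I'll lift, turn the tool square to the box, shut the fingers and go round behind the hasp.

Request:
carry_out(rows=[[0,0,-0.1,0,0,-0.27,1],[0,0,-0.1,0,0,-0.27,1],[0,0,-0.218,-0.5,-0.2,-0.27,1],[0,0,-0.218,-0.5,-0.2,-0.27,1],[0,0,-0.218,-0.5,-0.2,-0.27,1]])

```text
t: 0.6
tool_pos: [0.3233, 0.4891, 0.3121]
tool_rot: [-0.532, 3.096, -0.0]
contact_force: [1.0, -0.4, -0.2]
opening: 0.0123
grip_force: 0.0
```

```bash
cat > go.py <<'E'
from h import *
import sys
from scipy.spatial.transform import Rotation as Ro
o=get_obs();R=Ro.from_rotvec(o["tool_rot"]);H=np.array([.5725,.157]);a=np.array([.944,.329])
p=np.array(o["tool_pos"]);d=p[:2]-H
print("t",o["t"],"pos",p.round(4),"along a",(d@a).round(4),"across",(d@[-a[1],a[0]]).round(4),"F",np.round(o["contact_force"],1),"open",o["opening"])
yw=np.arctan2(a[1],a[0]);T=Ro.from_matrix(np.array([[-a[0],-a[1],0],[-a[1],a[0],0],[0,0,-1]]).T)
print("turn frac",((R.inv()*T).as_rotvec()/np.pi).round(3))
for s in sys.argv[1:]:
    u,z=map(float,s.split(","));X=np.r_[H+u*a,z]
    print(s,"shift frac",(R.inv().apply(X-p)/.3).round(3))
E
python3 go.py 0.1,0.31 0.09,0.2
```

```text
t 0.6 pos [0.3233 0.4891 0.3121] along a -0.126 across 0.3954 F [ 1.  -0.4 -0.2] open 0.012288212079453563
turn frac [-0.     0.     0.002]
0.1,0.31 shift frac [-0.746 -1.322  0.007]
0.09,0.2 shift frac [-0.713 -1.322  0.374]
```

Request:
carry_out(rows=[[0,0,0,-0.4,-0.7,0,1],[0,0,0,-0.4,-0.7,0,1],[0,0,0,-0.5,-0.85,0,1],[0,0,0,-0.5,-0.85,0,1],[0,0,0,-0.5,-0.85,0,1]])

```text
t: 1.1
tool_pos: [0.5141, 0.3261, 0.3118]
tool_rot: [0.522, -3.097, 0.0]
contact_force: [-0.6, 1.8, 0.2]
opening: 0.0002
grip_force: 0.0
```

```bash
python3 go.py 0.1,0.31 0.09,0.2
```

```text
t 1.1 pos [0.5141 0.3261 0.3118] along a 0.0005 across 0.1789 F [-0.6  1.8  0.2] open 0.0002284572951757787
turn frac [ 0. -0. -0.]
0.1,0.31 shift frac [-0.332 -0.596  0.006]
0.09,0.2 shift frac [-0.299 -0.596  0.372]
```

Request:
carry_out(rows=[[0,0,0,-0.332,-0.4,0,1],[0,0,0,-0.332,-0.4,0,1],[0,0,0,-0.332,-0.596,0,1],[0,0,0,-0.332,-0.596,0,1],[0,0,0,-0.332,-0.596,0,1]])

```text
t: 1.6
tool_pos: [0.6681, 0.1868, 0.3106]
tool_rot: [0.513, -3.098, 0.003]
contact_force: [-0.1, 1.0, 0.1]
opening: -0.0002
grip_force: 0.0
```

```bash
python3 go.py 0.09,0.2
python3 - <<'E'
from h import *
a=get_image("scene")["img"][100:300,120:400];b=get_image("top")["img"][100:300,100:380]
cv2.imwrite("pics/c2.png",cv2.resize(np.vstack([a,b]),None,fx=1.5,fy=1.5,interpolation=3))
E
```

```text
t 1.6 pos [0.6681 0.1868 0.3106] along a 0.1001 across -0.0034 F [-0.1  1.   0.1] open -0.0002112272696118268
turn frac [-0.    -0.001 -0.002]
0.09,0.2 shift frac [0.033 0.011 0.369]
```

View pics/c2.png

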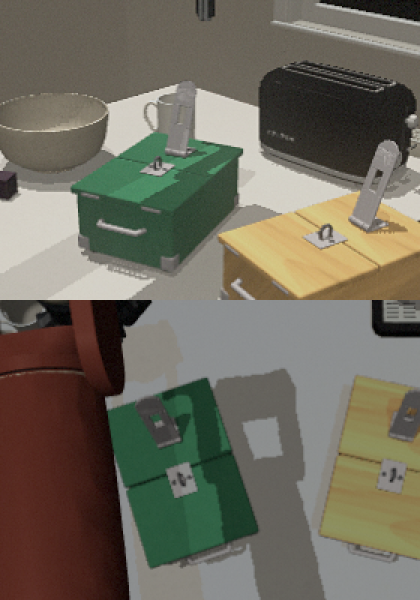

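The scene crop shows the hasp undisturbed and the shut gripper above it at (205,10). The top crop shows the arm to the left of the green box and the hasp still leaning at (155,420). Now descend behind the hasp.

Request:
carry_out(rows=[[0,0,0,0,0.01,0.15,1],[0,0,0,0,0.01,0.3,1],[0,0,0,0,0.01,0.35,1],[0,0,0,0,0.01,0.35,1]])

```text
t: 2.1
tool_pos: [0.6621, 0.1953, 0.2035]
tool_rot: [0.524, -3.09, -0.0]
contact_force: [-0.4, -0.2, -0.3]
opening: -0.0
grip_force: 0.0
```

```bash
python3 - <<'E'
import numpy as np
for r in (.095,.104):
  for th in np.arange(2,-.01,-.2):
    print(r,round(th,1),round(-r*np.cos(th)+.002*np.sin(th)+.011,4),round(.117+r*np.sin(th)+.002*np.cos(th),4))
E
python3 go.py 0.05,0.205
```

```text
0.095 2.0 0.0524 0.2026
0.095 1.8 0.0345 0.2091
0.095 1.6 0.0158 0.2119
0.095 1.4 -0.0032 0.211
0.095 1.2 -0.0216 0.2063
0.095 1.0 -0.0386 0.198
0.095 0.8 -0.0538 0.1865
0.095 0.6 -0.0663 0.1723
0.095 0.4 -0.0757 0.1558
0.095 0.2 -0.0817 0.1378
0.095 0.0 -0.084 0.119
0.104 2.0 0.0561 0.2107
0.104 1.8 0.0366 0.2178
0.104 1.6 0.016 0.2209
0.104 1.4 -0.0047 0.2198
0.104 1.2 -0.0248 0.2147
0.104 1.0 -0.0435 0.2056
0.104 0.8 -0.06 0.193
0.104 0.6 -0.0737 0.1774
0.104 0.4 -0.084 0.1593
0.104 0.2 -0.0905 0.1396
0.104 0.0 -0.093 0.119
t 2.1 pos [0.6621 0.1953 0.2035] along a 0.0972 across 0.0067 F [-0.4 -0.2 -0.3] open -2.955784228797702e-05
turn frac [ 0.    -0.002  0.   ]
0.05,0.205 shift frac [ 0.157 -0.022 -0.004]
```

Request:
carry_out(rows=[[0,0,0,0.14,-0.022,-0.012,1],[0,0,0,0.27,-0.022,-0.038,1],[0,0,0,0.337,-0.022,-0.035,1],[0,0,0,0.4,-0.022,-0.022,1],[0,0,0,0.46,-0.022,0.007,1]])

```text
t: 2.6
tool_pos: [0.5379, 0.1436, 0.2105]
tool_rot: [-0.522, 3.089, -0.0]
contact_force: [0.6, 0.2, 1.1]
opening: -0.0001
grip_force: 0.3
```

```bash
python3 go.py -0.057,0.190 -.07,.175 -.08,.158 -.086,.139 -.0885,.121
python3 - <<'E'
from h import *
a=get_image("scene")["img"][100:300,120:400];b=get_image("top")["img"][100:300,100:380]
cv2.imwrite("pics/c3.png",cv2.resize(np.vstack([a,b]),None,fx=1.5,fy=1.5,interpolation=3))
E
```

```text
t 2.6 pos [0.5379 0.1436 0.2105] along a -0.037 across -0.0013 F [0.6 0.2 1.1] open -9.332207869131625e-05
turn frac [-0.     0.003 -0.   ]
-0.057,0.190 shift frac [0.067 0.004 0.068]
-.07,.175 shift frac [0.111 0.004 0.117]
-.08,.158 shift frac [0.145 0.005 0.174]
-.086,.139 shift frac [0.165 0.005 0.237]
-.0885,.121 shift frac [0.174 0.005 0.297]
```

View pics/c3.png

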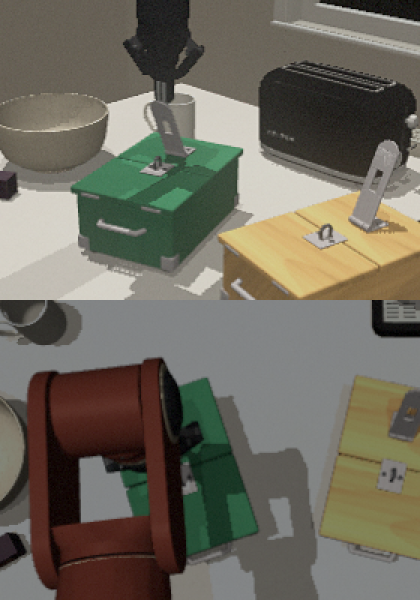

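The crop shows the hasp pushed past upright and leaning towards the staple at (165,120), with the finger tip behind it. Continue along the arc.

Request:
carry_out(rows=[[0,0,0,0.053,0.003,0.038,1],[0,0,0,0.097,0.003,0.088,1],[0,0,0,0.13,0.003,0.145,1],[0,0,0,0.15,0.003,0.208,1],[0,0,0,0.158,0.003,0.25,1]])

```text
t: 3.2
tool_pos: [0.4925, 0.1286, 0.1315]
tool_rot: [-0.523, 3.095, -0.0]
contact_force: [-1.3, 0.2, -0.1]
opening: -0.0001
grip_force: 0.2
```

```bash
python3 go.py -.0885,.119
```

```text
t 3.2 pos [0.4925 0.1286 0.1315] along a -0.0848 across -0.0005 F [-1.3  0.2 -0.1] open -5.281171538806468e-05
turn frac [-0.     0.001 -0.   ]
-.0885,.119 shift frac [0.012 0.002 0.042]
```

Request:
carry_out(rows=[[0,0,0,0.01,0,0.015,1],[0,0,0,0.01,0,0.025,1],[0,0,0,0.01,0,0.028,1],[0,0,0,0.01,0,0.028,1],[0,0,0,0.01,0,0.028,1]])

```text
t: 3.7
tool_pos: [0.4893, 0.1273, 0.1225]
tool_rot: [-0.522, 3.097, -0.0]
contact_force: [-0.1, 0.3, 0.0]
opening: -0.0002
grip_force: 0.1
```

```bash
python3 go.py -.0885,.117
```

```text
t 3.7 pos [0.4893 0.1273 0.1225] along a -0.0883 across -0.0007 F [-0.1  0.3  0. ] open -0.0002263084091113994
turn frac [-0.  0. -0.]
-.0885,.117 shift frac [0.    0.002 0.018]
```

Request:
carry_out(rows=[[0,0,0,0,0,0.007,1],[0,0,0,0,0,0.013,1],[0,0,0,0,0,0.013,1],[0,0,0,0,0,0.013,1]])

```text
t: 4.1
tool_pos: [0.4891, 0.1273, 0.1189]
tool_rot: [-0.522, 3.097, -0.0]
contact_force: [-1.7, -0.8, 5.9]
opening: -0.0
grip_force: 2.7
```

Request:
carry_out(rows=[[0,0,0,0,0,0.004,1],[0,0,0,0,0,0.007,1],[0,0,0,0,0,0.007,1],[0,0,0,0,0,0.007,1]])

```text
t: 4.5
tool_pos: [0.4892, 0.1272, 0.1187]
tool_rot: [-0.522, 3.097, -0.001]
contact_force: [-7.0, -0.8, 14.7]
opening: -0.0004
grip_force: 7.3
```

Firm contact at z = 0.119, the expected height of the closed plate. Lift straight up, clear away and look.

Request:
carry_out(rows=[[0,0,0,0,0,-0.1,1],[0,0,0,0,0,-0.25,1],[0,0,0,0,0,-0.4,1],[0,0,0,0,0,-0.55,1],[0,0,0,0,0,-0.6,1]])

```text
t: 5.0
tool_pos: [0.4906, 0.1274, 0.3018]
tool_rot: [-0.521, 3.089, -0.001]
contact_force: [0.2, 0.1, 0.7]
opening: -0.0
grip_force: 0.0
```

Request:
carry_out(rows=[[0,0,0,0,0.17,0,1],[0,0,0,0,0.33,0,1],[0,0,0,0,0.5,0,1],[0,0,0,0,0.6,0,1],[0,0,0,0,0.6,0,1]])

```text
t: 5.5
tool_pos: [0.4278, 0.2999, 0.2943]
tool_rot: [0.53, -3.094, -0.001]
contact_force: [-0.0, -0.4, -0.6]
opening: -0.0002
grip_force: 0.0
```

Run:
```python
from h import *
a=get_image("scene")["img"][120:300,150:420];b=get_image("top")["img"][120:300,150:420]
cv2.imwrite("pics/c4.png",cv2.resize(np.vstack([a,b]),None,fx=1.65,fy=1.65,interpolation=3))
```

```text
(no output)
```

View pics/c4.png

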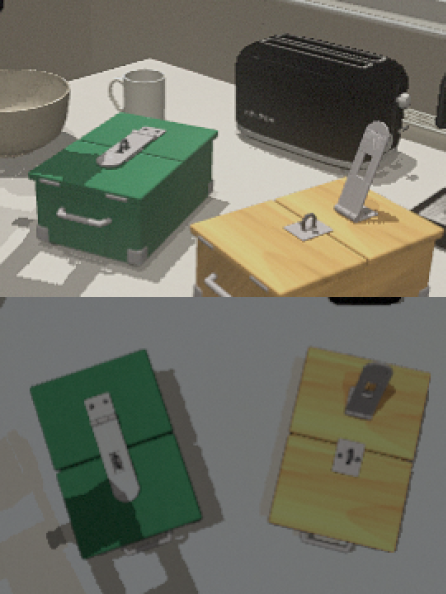

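The green hasp lies flat with the staple up through its slot (scene crop (123,147), top crop (116,460)). The wooden box's hasp still stands open at (368,170), and the arm is clear of both boxes.

```bash
python3 -c "
from station import *
print(finish_job())"
```

```text
the job is handed in; nothing more can be done
None
```

The green box's hasp lies flat on the lid with the staple through its slot, the wooden box's hasp is still open, and the job was handed in at about 5.6 s on the robot's clock.

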